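# Move the pressure gauge to the other mini keg

### The arm

A 7-joint arm with a two-finger parallel gripper is mounted at the origin on a cart in front of the work surface, level with it; the furniture and walls round the work are solid. World frame = base frame: x ahead of the robot, y to its left, z up, the work surface at z = 0. Lengths are in m, angles in rad, forces in N, time in s.
With the tool pointing down it reaches from about 0.35 to 0.9 m from the base axis. Payload 8.1 kg.
Tool frame: the origin (TCP) lies midway between the tips of the shut fingers; the grasp point (between the pads) lies 19 mm behind it; z points along the fingers, y is the line along which they close (so a half turn about z gives the same grasp; the last joint's range is limited). The gripper opens to 92 mm and grips with 3 to 60 N. Pads are 19 mm wide; open, the fingers measure 130 mm over their backs; the gripper's body (75 mm by 190 mm) begins 47 mm behind the grasp point.
Start: joints at [1.223, 0.434, 0.025, 1.573, -0.012, 1.134, -0.075], TCP at [0.151, -0.606, 0.227] pointing down, gripper open.
Joint ranges: [-2.62, 2.62], [-0.44, 2.09], [-1.27, 1.32], [0.08, 2.57], [-1.32, 4.46], [0.12, 2], [-2.74, 2.74]. Speed limits (rad/s): [2.22, 2.22, 3.01, 3.01, 3.14, 3.14, 3.14].

### API

Orientations are given as a rotation vector (axis times angle).
In Python, from cell import arm gives the robot as it stands.
- The arm moves only by the tool carry_out, never from a script. Its arguments are lists of equal length, an entry for each row: "claw": the finger opening in cm, from 0 to 9.18; "delta_pos": the shift along the tool's x, y, z in cm, a list of three; "angular": the turn, a rotation vector about the tool's x, y, z in rad, a list of three. In form: {"claw": [claw, ...], "delta_pos": [[dx, dy, dz], ...], "angular": [[ax, ay, az], ...]}. A call has 1 to 20 rows; each row shifts and turns the commanded pose from where the row before left it, along the tool's axes as they then stand; what a row does not reach is not made up. A row lasts 1/10 s, in which the tool goes at most 50 mm and 8.59 degrees, less where a joint would pass 70% of its speed; a pose out of reach is approached as far as the arm can. A call with a gripper value outside its range is refused whole. The fingers move at their own pace and stop on an object; "force" is the grip in N (left out, the last holds). Time passes only in rows, so rows that do not move let the fingers close. It gives the time, the measured TCP pose, the force, the opening and the grip force at its end, in the units of the state.
- arm.observe(): the state, without advancing time (a new reading comes with each control period).
- arm.get_image(name): name is "scene" or "side" or "wrist"; returns a dict with "frame" (480x640x3 uint8, red, green, blue), "mtx" (3x3 intrinsics, pixels), "T" (4x4, takes a point from camera to world coordinates). Camera axes: x right, y down, z forward; pixel columns grow to the right and rows downward; lengths in m; the calibration is good to about 2 mm. A picture is of the moment at which its call begins. There is no depth.
- arm.sign_off(): hands the job in; it is judged then, once.
Trained networks look in a picture, given as the dict that the camera call returned (one of the last four; its "shot" number tells which), for a name from the list of things; names that differ only in an ending like _2 or _b are one class to them, and where a whole thing is asked for, a point or a joint stands for the part that bears it (a point fixed in the world has none). Each returns a list of dicts, best first, with "conf" (0 to 1); they miss things now and then, are a little off and sometimes report something else, mostly with a low value. They report only what shows in the picture. A call takes as long as a camera call.
- arm.look_for(label, picture): "centre" ([column, row] as shares, 0 to 1, of the picture: columns of its width, rows of its height, amid what is visible of it).
- arm.trace(label, picture): "region" (480x640 bool, what is visible of it) and "centre" ([column, row] as shares, 0 to 1, of the picture: columns of its width, rows of its height, amid what is visible of it).
- arm.place_of(label, picture): "centre" ([column, row] as shares, 0 to 1, of the picture: columns of its width, rows of its height: a listed point, or the origin of a listed thing).
The state is a dict: "clock": time; "joints": joint angles; "dq": joint speeds; "joint_efforts": joint torques, N m; "position": TCP position; "ee_rot": TCP orientation; "force": force on the tool from outside, world axes, zero at the start; "ft_torque": the same for the moment, N m; "width": opening from 0.0 (shut) to 1.0 (fully open); "gripper_force": force on a finger pad.
Only numpy, scipy, OpenCV 4.12 (cv2) and the standard library are available. Lean on these libraries where they do the work, as an engineer would, in place of code of your own. Each camera call takes 0.05 s, during which the arm holds its last target. There are 200 camera calls.

### The job

Two mini kegs stand on the wooden cover over the hob, and the pressure of the second one has to be checked. Take the pressure gauge out of the keg that carries it: draw the sprung sleeve of its coupling down until the gauge springs up, lift the gauge out and let the sleeve snap forward again; then push the gauge straight down into the other keg's coupling until it locks there, with that sleeve snapped fully forward as well, and let go. Leave both kegs standing where they are, not lifted, tipped or shoved along, and do not disturb the salt shaker and the teaspoon. Feel for the stops instead of driving into them: a push of 1 to 1.5 kg is enough, and never press on a keg with more than 3 kg (30 N).

Things in the scene. Friction and masses are not known exactly. Their poses are not given: they have to be found in the camera images.
- keg_a: Keg that carries the gauge at first: steel, 130 mm across, loose, 2.6 kg, on the hob cover; origin: centre of its underside, z up. Heights above it in mm: shoulder 116-138, black screw cap (57 dia) 140-157, brass hex (30 dia) 160-170, sleeve 181-209, rim of the brass mouth 211. Origin of the gauge in it: 179.5 locked, 178 on the collar's stop, 186.5 sprung up.
- keg_b: The other keg, coupling empty; 2.6 kg, 130 mm across, origin: centre of its underside, z up. As keg_a, but its coupling's threaded stem is screwed into the cap more or less far: sleeve 178-206, mouth rim 208, gauge origin 176.5 locked and 175 on the stop, all of them plus a height between 0 and 12 mm that is not measured and must be felt (or seen).
- sleeve_a (a joint): Steel sleeve round keg_a's coupling: 0 = fully forward (up), grows as it goes down, stop at 0.0065 m; spring 6 N at 0, 10 N at the stop. 28 mm tall, 45 dia with a 56 dia rim on its lowest 5 mm; the gauge above it is narrower, so open fingers pass it. From about 0.0055 the lock is open and the gauge springs up 7 mm; then, let go, it stays at 0.003 to 0.005 until the gauge is out.
- sleeve_b (a joint): Sleeve round keg_b's coupling, built like sleeve_a: 0 = fully forward (up), 0.0065 m = fully down. The nipple pushed in (about 10 N) drives it down by itself to about 0.0045; it snaps back to 0 and the push falls off when the nipple locks, 1.5 mm before the hard stop of the collar on the mouth.
- gauge: Pressure gauge, 0.10 to 0.17 kg, loose, round; origin: tip of its brass nipple, z up to the dial. Heights in mm: cone 0-10 (10 to 18 dia), land to 17 (18), groove to 25 (12), shank to 33 (18), collar to 37 (30), hex to 45 (21), steel case 45-62 (36 dia). The mouth it enters is flared from 26 to a 20 dia bore 4 mm down; the lock lies 10 to 15 mm below the rim.
- gauge_case (a point): Middle of the gauge's round steel case (36 dia, 17 mm tall), 54 mm above the nipple's tip: the place to hold it. Fingertips that reach over 22 mm below this point press on the other coupling's sleeve as the gauge goes home.
- hob_cover: Fixed wooden board, 268 x 440 x 18 mm, over the two right-hand coils of the hob; origin under its middle at z = 0, its top at z = 0.048. Both kegs and the teaspoon stand on it.
- salt: Salt shaker, 44 dia x 90 mm, loose, on the worktop right of the cover; origin: centre of its underside.
- spoon: Teaspoon, 134 x 27 x 12 mm, loose, on the cover behind the kegs; origin: centre of its underside.

How it is judged:
On the way, in this order (a step that is already met when the one before it is completed fails the run):
1. the first keg's sleeve is drawn back (value of joint sleeve_a above 0.004 m), for 0.05 s.
2. the gauge is out of the first coupling and its sleeve has snapped fully forward (z of gauge in the frame of keg_a above 0.214 m and value of joint sleeve_a below 0.001 m), for 0.2 s.
At the end, for the whole second after the job is handed in: the gauge is locked in the other keg's coupling at rest (nipple tip 173 to 191 mm above that keg's origin with its sleeve forward, 4 mm from its axis, 0.08 rad from its direction); both sleeves fully forward (1 mm); both kegs upright (0.03 rad) on the cover (height within 3 mm) (z of gauge in the frame of keg_b between 0.173 and 0.191 m and horizontal distance between gauge and keg_b below 0.004 m and angle between the z axis of gauge and the z axis of keg_b, either way round below 0.08 rad and value of joint each of sleeve_b, sleeve_a below 0.001 m and angle between each of keg_a, keg_b's own z axis and vertical below 0.03 rad and height (world z) of keg_a between 0.045 and 0.051 m and height (world z) of keg_b between 0.045 and 0.051 m and linear speed of gauge below 0.02 m/s); the robot touches nothing.
It fails at once if keg_a is pressed on the cover with over 30 N besides its own weight of 26.6 N and the gauge's (contact force between keg_a and hob_cover above 59 N).
It fails at once if keg_a is lifted, tipped or shoved along (distance of keg_a from where it was at the start of the episode above 0.03 m or height (world z) of keg_a above 0.054 m or angle between keg_a's own z axis and vertical above 0.08 rad).
It fails at once if keg_b is pressed on the cover with over 30 N besides its own weight of 26.6 N and the gauge's (contact force between keg_b and hob_cover above 59 N).
It fails at once if keg_b is lifted, tipped or shoved along (distance of keg_b from where it was at the start of the episode above 0.03 m or height (world z) of keg_b above 0.054 m or angle between keg_b's own z axis and vertical above 0.08 rad).
It fails at once if a bystander is disturbed (distance of any of salt, spoon from where it was at the start of the episode above 0.02 m).
It also fails if it takes over 53 s, if anything falls off the work surface, if the arm or the gripper's body presses on something with over 40 N, if the wrist force passes 120 N, or if a joint passes its speed limit or range.

## Working session

There is one attempt and no reset: what is moved stays moved. The work goes in short steps, Python scripts to look and compute and a tool call to move; the robot and the scene stay as the last step left them, time stands still between calls to the robot, and variables do not carry over. Pictures are saved under pics/ and viewed, at most 10 in all, crops included, and the job is handed in when it is done.

Besides the shell and the picture viewer there is one more tool, called after ">>>" by a JSON object that holds its "api" and its "payload", one argument or row to a line. carry_out: Moves the arm, as the interface text tells. Its arguments: {"type":"object","properties":{"claw":{"type":"array","items":{"type":"number"}},"delta_pos":{"type":"array","items":{"type":"array","items":{"type":"number"}}},"angular":{"type":"array","items":{"type":"array","items":{"type":"number"}}},"force":{"type":"number"}},"required":["claw","delta_pos","angular"]}

```bash
mkdir -p pics; python3 - <<'E'
from cell import arm
import cv2,numpy as np
s=arm.observe();print({k:np.round(v,3).tolist() for k,v in s.items()})
for n in ["scene","side"]:
    p=arm.get_image(n);cv2.imwrite(f"pics/{n}0.png",p["frame"][:,:,::-1])
    print(n,p["mtx"].tolist(),np.round(p["T"],4).tolist())
    for l in ["keg_a","keg_b","sleeve_a","sleeve_b","gauge","gauge_case","salt","spoon"]:
        print(l,[(np.round(np.array(d["centre"])*[640,480],1).tolist(),round(d["conf"],2)) for d in arm.place_of(l,p)][:3])
E
```

```text
{'clock': 0.0, 'joints': [1.223, 0.435, 0.025, 1.574, -0.012, 1.134, -0.075], 'dq': [-0.0, 0.0, 0.001, 0.003, 0.0, 0.001, -0.001], 'joint_efforts': [-0.001, -66.785, 0.985, -31.446, -0.061, 0.043, 0.0], 'position': [0.151, -0.606, 0.226], 'ee_rot': [-3.117, -0.383, 0.001], 'force': [-0.149, -0.096, 0.6], 'ft_torque': [0.007, -0.001, -0.032], 'gripper_force': 0.0, 'width': 1.001}
scene [[495.1778371061315, 0.0, 319.44192244889535], [0.0, 495.1778371061315, 236.7205353100638], [0.0, 0.0, 1.0]] [[-0.6078, -0.4748, 0.6365, -0.0406], [-0.794, 0.3583, -0.491, 0.2406], [0.0051, -0.8039, -0.5948, 0.7102], [0.0, 0.0, 0.0, 1.0]]
keg_a [([223.1, 337.0], 0.91), ([352.2, 297.7], 0.57)]
keg_b [([223.1, 337.0], 0.91), ([352.2, 297.7], 0.57)]Traceback (most recent call last):
  File "<stdin>", line 8, in <module>
ValueError: it knows: gauge, gauge_case, hob_cover, keg, salt, spoon
```

```bash
python3 - <<'E'
from cell import arm
import cv2,numpy as np,pickle
P={}
for n in ["scene","side"]:
    p=arm.get_image(n);cv2.imwrite(f"pics/{n}0.png",p["frame"][:,:,::-1]);P[n]=p
    print(n,p["mtx"].tolist(),np.round(p["T"],4).tolist())
    for l in ["keg","gauge","gauge_case","salt","spoon"]:
        r=arm.place_of(l,p)
        print(l,[(np.round(np.array(d["centre"])*[640,480],1).tolist(),round(d["conf"],2)) for d in r][:3])
pickle.dump(P,open("P.pkl","wb"))
cv2.imwrite("pics/both0.png",np.vstack([cv2.resize(P[n]["frame"],(0,0),fx=.62,fy=.62) for n in P])[:,:,::-1])
print(arm.observe()["clock"])
E
```

```text
scene [[495.1778371061315, 0.0, 319.44192244889535], [0.0, 495.1778371061315, 236.7205353100638], [0.0, 0.0, 1.0]] [[-0.6078, -0.4748, 0.6365, -0.0406], [-0.794, 0.3583, -0.491, 0.2406], [0.0051, -0.8039, -0.5948, 0.7102], [0.0, 0.0, 0.0, 1.0]]
keg [([351.6, 296.2], 0.97), ([223.0, 338.1], 0.62)]
gauge [([210.4, 263.8], 0.96)]
gauge_case [([205.6, 229.6], 0.66)]
salt []
spoon [([247.8, 289.3], 0.39), ([280.3, 338.6], 0.38)]
side [[563.5833936246484, 0.0, 313.593533003208], [0.0, 563.5833936246484, 239.90985234879562], [0.0, 0.0, 1.0]] [[-0.9999, -0.0051, -0.0101, 0.5339], [0.0002, 0.8839, -0.4676, 0.3322], [0.0113, -0.4676, -0.8839, 1.1134], [0.0, 0.0, 0.0, 1.0]]
keg [([331.3, 238.4], 0.94)]
gauge [([307.1, 323.1], 0.62)]
gauge_case [([309.5, 353.1], 0.71), ([313.9, 313.1], 0.57)]
salt [([303.8, 196.1], 0.64)]
spoon [([264.3, 306.5], 0.8)]
0.75
```

View pics/scene0.png

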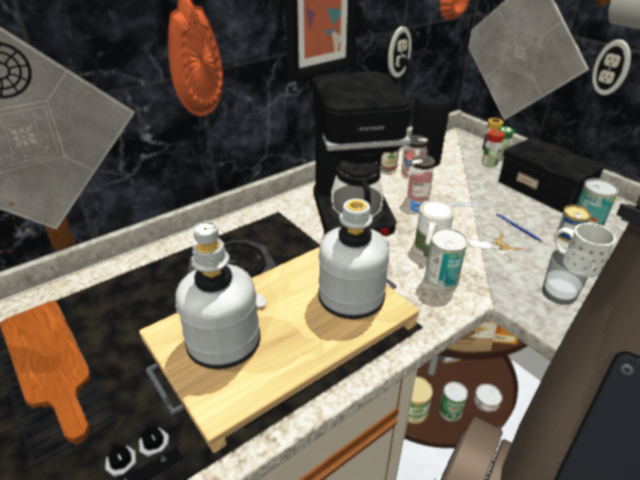

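View pics/side0.png

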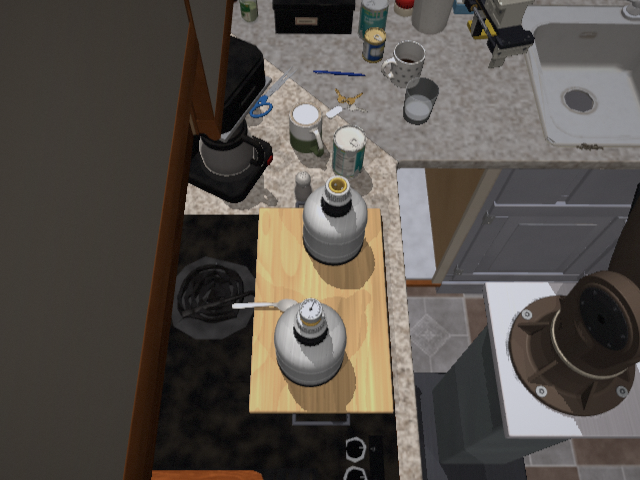

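```bash
python3 - <<'E'
import cv2,numpy as np,pickle
P=pickle.load(open("P.pkl","rb"))
def c(n,x,y,w=64,h=48):
    return cv2.resize(P[n]["frame"][y:y+h,x:x+w],None,fx=6.25,fy=6.25,interpolation=cv2.INTER_CUBIC)
a=np.vstack([np.hstack([c("scene",174,216),c("scene",324,190)]),np.hstack([c("side",278,292),c("side",306,166)])])
cv2.imwrite("pics/crops.png",a[:,:,::-1]);print(a.shape)
E
```

```text
(600, 800, 3)
```

View pics/crops.png

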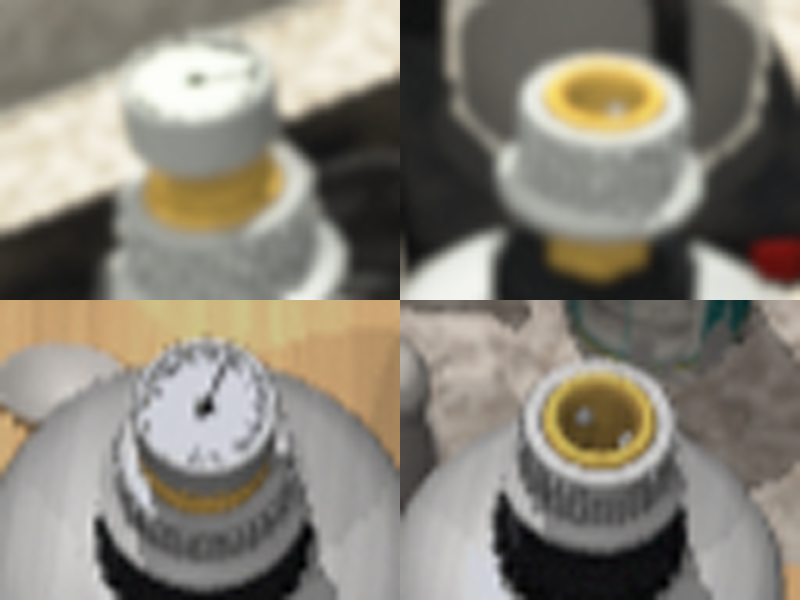

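```bash
cat > h.py <<'E'
import numpy as np
def ray(p,uv):
    d=p["T"][:3,:3]@np.linalg.solve(p["mtx"],[uv[0],uv[1],1]);return p["T"][:3,3],d/np.linalg.norm(d)
def tri(rs):
    A=sum(np.eye(3)-np.outer(d,d) for o,d in rs);b=sum((np.eye(3)-np.outer(d,d))@o for o,d in rs)
    x=np.linalg.solve(A,b);return x,[np.linalg.norm(np.cross(x-o,d)) for o,d in rs]
def atz(r,z): return r[0]+r[1]*(z-r[0][2])/r[1][2]
E
python3 - <<'E'
import pickle,numpy as np
from h import *
P=pickle.load(open("P.pkl","rb"))
for l,a,b,z in [("dial",(205.5,228.5),(310.8,309.1),.2895),("mouth",(356.8,204.7),(337.8,184.4),.262)]:
    r=[ray(P["scene"],a),ray(P["side"],b)];x,e=tri(r);print(l,x.round(4),np.round(e,4),[atz(q,z).round(4) for q in r])
for l,uv,z in [("salttop",(303,180),.09),("salt",(303.8,196),0),("spoonL",(234,306),.05),("spoonR",(290,306),.055)]:
    print(l,atz(ray(P["side"],uv),z).round(3))
import cv2
from scipy.spatial.transform import Rotation as R
for f in [-3.117,]: print(R.from_rotvec([-3.117,-.383,.001]).as_matrix().round(3))
E
```

```text
dial [0.5286 0.0146 0.2867] [0.0021 0.0021] [array([0.5256, 0.0137, 0.2895]), array([0.5288, 0.0179, 0.2895])]
mouth [ 0.4795 -0.2381  0.2555] [0.0018 0.0018] [array([ 0.4727, -0.2337,  0.262 ]), array([ 0.4804, -0.2318,  0.262 ])]
salttop [ 0.545 -0.357  0.09 ]
salt [ 0.544 -0.372  0.   ]
spoonL [ 0.681 -0.079  0.05 ]
spoonR [ 0.569 -0.078  0.055]
[[ 0.97   0.242 -0.001]
 [ 0.242 -0.97   0.001]
 [-0.    -0.001 -1.   ]]
```

>>> {"api": "carry_out", "payload": {
  "claw": [9.18,9.18,9.18,9.18,9.18,9.18,9.18,9.18,9.18,9.18,9.18,9.18,9.18,9.18,9.18,9.18],
  "delta_pos": [
    [0,0,-3.8],
    [0,0,-3.8],
    [0,0,-3.8],
    [3.4,-2.33,0],
    [3.4,-2.33,0],
    [3.4,-2.33,0],
    [3.4,-2.33,0],
    [3.4,-2.33,0],
    [3.4,-2.33,0],
    [3.4,-2.33,0],
    [3.4,-2.33,0],
    [3.4,-2.33,0],
    [3.4,-2.33,0],
    [3.4,-2.33,0],
    [3.4,-2.33,0],
    [0,0,0]
  ],
  "angular": [
    [0,0,0],
    [0,0,0],
    [0,0,0],
    [0,0,0],
    [0,0,0],
    [0,0,0],
    [0,0,0],
    [0,0,0],
    [0,0,0],
    [0,0,0],
    [0,0,0],
    [0,0,0],
    [0,0,0],
    [0,0,0],
    [0,0,0],
    [0,0,0]
  ],
  "force": 25
}}

```text
clock: 2.35
position: [0.4831, -0.2303, 0.3407]
ee_rot: [-3.114, -0.397, -0.003]
force: [0.2, 0.1, 0.3]
width: 0.999
gripper_force: 0.0
```

```bash
python3 - <<'E'
from cell import arm
import cv2,numpy as np,pickle
p=arm.get_image("wrist");cv2.imwrite("pics/w1.png",p["frame"][:,:,::-1]);pickle.dump(p,open("w1.pkl","wb"))
print(p["mtx"].tolist(),p["T"].round(4).tolist());s=arm.observe();print(s["position"],s["ee_rot"],s["force"],s["joints"])
for n,c in [("mouthB",(.479,-.236,.258)),("tip",s["position"])]:
    q=p["T"][:3,:3].T@(np.array(c)-p["T"][:3,3]);q=p["mtx"]@q;print(n,q[:2]/q[2])
E
```

```text
[[410.44046385864164, 0.0, 323.43641893493367], [0.0, 410.44046385864164, 239.67798538889423], [0.0, 0.0, 1.0]] [[0.2511, -0.9351, -0.25, 0.5501], [-0.968, -0.2432, -0.0624, -0.2124], [-0.0024, 0.2576, -0.9662, 0.4977], [0.0, 0.0, 0.0, 1.0]]
[ 0.4812283  -0.23334596  0.34063993] [-3.11602925e+00 -3.92201403e-01 -9.32806600e-04] [-1.40555378 -0.31906136 -0.14646508] [ 0.55260714  0.22947125 -0.25143925  1.59214531  0.05717538  1.32720597
 -1.0266838 ]
mouthB [332.61233751 256.84403381]
tip [331.624792   309.71586471]
```

View pics/w1.png

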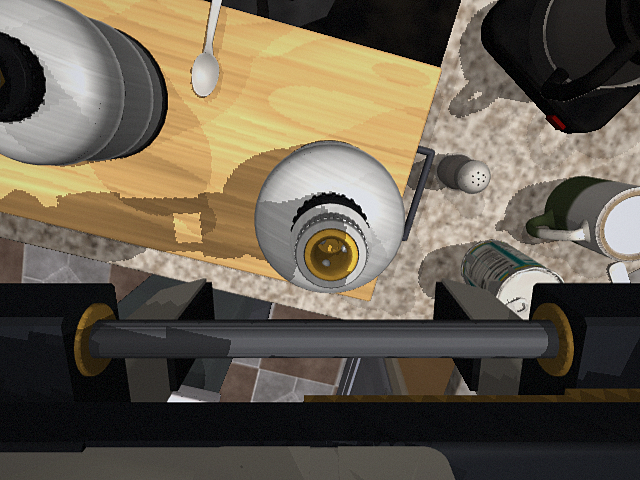

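```bash
python3 - <<'E'
import pickle,cv2,numpy as np
from h import *
P=pickle.load(open("P.pkl","rb"));p=pickle.load(open("w1.pkl","rb"))
f=p["frame"];h=cv2.cvtColor(f,cv2.COLOR_RGB2HSV)
m=((h[...,0]>15)&(h[...,0]<32)&(h[...,1]>130)&(h[...,2]>60)).astype(np.uint8);m[:220]=0;m[290:]=0;m[:,:290]=0;m[:,375:]=0
ys,xs=np.nonzero(m);hull=cv2.convexHull(np.c_[xs,ys].astype(np.int32));e=cv2.fitEllipse(hull);print(e)
r=[ray(P["scene"],(356.8,204.7)),ray(P["side"],(337.8,184.4)),ray(p,e[0])]
x,er=tri(r);print(x,er)
for z in (.255,.258,.262):print(z,[atz(q,z).round(4) for q in r])
E
```

```text
((340.4668273925781, 260.9950866699219), (53.72834014892578, 80.63880157470703), 121.43453216552734)
[ 0.47875332 -0.23951159  0.255435  ] [np.float64(0.0010204848835072013), np.float64(0.0030357216003583974), np.float64(0.0027431725915914415)]
0.255 [array([ 0.4807, -0.2411,  0.255 ]), array([ 0.48  , -0.2364,  0.255 ]), array([ 0.4767, -0.2417,  0.255 ])]
0.258 [array([ 0.4773, -0.238 ,  0.258 ]), array([ 0.4802, -0.2344,  0.258 ]), array([ 0.4776, -0.2413,  0.258 ])]
0.262 [array([ 0.4727, -0.2337,  0.262 ]), array([ 0.4804, -0.2318,  0.262 ]), array([ 0.4788, -0.2409,  0.262 ])]
```

>>> {"api": "carry_out", "payload": {
  "claw": [9.18,9.18,9.18,9.18,9.18,9.18,9.18,9.18,9.18],
  "delta_pos": [
    [1.3,-2.87,-0.2],
    [1.3,-2.87,-0.2],
    [1.3,-2.87,-0.2],
    [1.3,-2.87,-0.2],
    [1.3,-2.87,-0.2],
    [1.3,-2.87,-0.2],
    [1.3,-2.87,-0.2],
    [1.3,-2.87,-0.2],
    [0,0,0]
  ],
  "angular": [
    [0,0,0],
    [0,0,0],
    [0,0,0],
    [0,0,0],
    [0,0,0],
    [0,0,0],
    [0,0,0],
    [0,0,0],
    [0,0,0]
  ]
}}

```text
clock: 3.3
position: [0.5249, 0.0155, 0.3572]
ee_rot: [-3.115, -0.391, -0.002]
force: [-0.3, 0.3, -0.3]
width: 1.001
gripper_force: 0.0
```

```bash
python3 - <<'E'
from cell import arm
import cv2,numpy as np,pickle
arm.get_image("scene");p=arm.get_image("wrist");pickle.dump(p,open("w2.pkl","wb"))
cv2.imwrite("pics/w2.png",p["frame"][:,:,::-1])
s=arm.observe();print(s["position"],s["ee_rot"],s["force"],s["joints"])
for n,c in [("dial",(.5275,.0155,.2895)),("tip",s["position"])]:
    q=p["T"][:3,:3].T@(np.array(c)-p["T"][:3,3]);q=p["mtx"]@q;print(n,q[:2]/q[2])
for l in ["gauge","gauge_case"]:
        r=arm.place_of(l,p)
        print(l,[(np.round(np.array(d["centre"])*[640,480],1).tolist(),round(d["conf"],2)) for d in r][:3])
for d in arm.trace("gauge_case",p)[:1]:
    ys,xs=np.nonzero(d["region"]);print(d["conf"],xs.min(),xs.max(),ys.min(),ys.max())
E
```

```text
[0.52473146 0.0109238  0.35669649] [ 3.11738675e+00  3.83412688e-01 -2.39473939e-04] [ 0.27469889  0.43356039 -0.52396352] [ 0.20243721  0.22068578 -0.40483716  1.57459763  0.08891574  1.36463822
 -1.53789387]
dial [321.50303896 250.00368533]
tip [329.80396746 304.96301855]
gauge [([318.5, 226.4], 0.82)]
gauge_case [([319.1, 243.3], 0.69)]
0.56 289 351 214 276
```

View pics/w2.png

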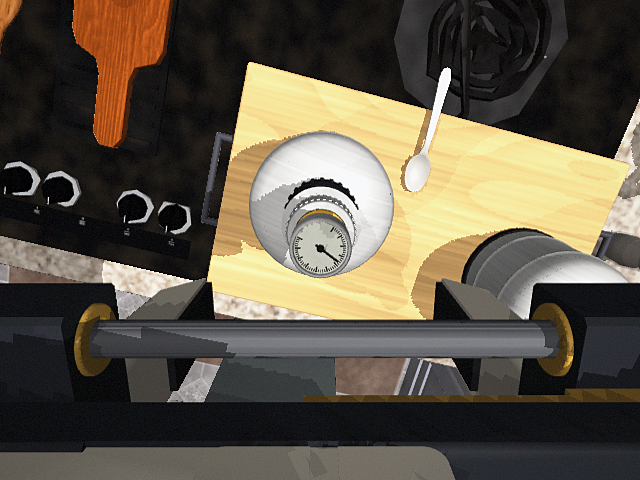

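```bash
python3 - <<'E'
import pickle,numpy as np
from h import *
from cell import arm
from scipy.spatial.transform import Rotation as R
P=pickle.load(open("P.pkl","rb"));w1=pickle.load(open("w1.pkl","rb"));w2=pickle.load(open("w2.pkl","rb"))
r=[ray(P["scene"],(356.8,204.7)),ray(P["side"],(337.8,184.4)),ray(w1,(331,255))]
print(tri(r),[atz(q,.258).round(4) for q in r])
r=[ray(P["scene"],(205.5,228.5)),ray(P["side"],(310.8,309.1)),ray(w2,(320,246))]
print(tri(r),[atz(q,.2895).round(4) for q in r])
s=arm.observe();M=R.from_rotvec(s["ee_rot"]).as_matrix();print(s["position"],M.round(4))
E
```

```text
(array([ 0.47911407, -0.23630519,  0.25678395]), [np.float64(0.00260810514599379), np.float64(0.0012939146744061338), np.float64(0.001485867672430849)]) [array([ 0.4773, -0.238 ,  0.258 ]), array([ 0.4802, -0.2344,  0.258 ]), array([ 0.4799, -0.2347,  0.258 ])]
(array([0.52854185, 0.01541751, 0.28704339]), [np.float64(0.0028094200433877556), np.float64(0.0014554568310095673), np.float64(0.001374560651521321)]) [array([0.5256, 0.0137, 0.2895]), array([0.5288, 0.0179, 0.2895]), array([0.5296, 0.0169, 0.2895])]
[0.52469646 0.00968696 0.35660223] [[ 9.709e-01  2.396e-01 -2.000e-04]
 [ 2.396e-01 -9.709e-01 -9.000e-04]
 [-5.000e-04  8.000e-04 -1.000e+00]]
```

>>> {"api": "carry_out", "payload": {
  "claw": [9.18,9.18,9.18,9.18,9.18,9.18,9.18],
  "delta_pos": [
    [0.53,-0.57,0],
    [0,0,2.5],
    [0,0,3],
    [0,0,2.5],
    [0,0,1.5],
    [0,0,0],
    [0,0,0]
  ],
  "angular": [
    [0,0,0],
    [0,0,0],
    [0,0,0],
    [0,0,0],
    [0,0,0],
    [0,0,0],
    [0,0,0]
  ]
}}

```text
clock: 4.25
position: [0.5289, 0.0184, 0.2622]
ee_rot: [-3.118, -0.383, -0.0]
force: [0.9, -0.3, 0.3]
width: 0.999
gripper_force: 0.0
```

>>> {"api": "carry_out", "payload": {
  "claw": [9.18,9.18,9.18,6,5,4.7,4.4,4.2,4.2,4.2],
  "delta_pos": [
    [0,0.1,1],
    [0,0,1.1],
    [0,0,0],
    [0,0,0],
    [0,0,0],
    [0,0,0],
    [0,0,0],
    [0,0,0],
    [0,0,0],
    [0,0,0]
  ],
  "angular": [
    [0,0,0],
    [0,0,0],
    [0,0,0],
    [0,0,0],
    [0,0,0],
    [0,0,0],
    [0,0,0],
    [0,0,0],
    [0,0,0],
    [0,0,0]
  ],
  "force": 8
}}

```text
clock: 5.25
position: [0.5293, 0.016, 0.2408]
ee_rot: [3.116, 0.381, 0.001]
force: [1.1, -3.6, 0.0]
width: 0.5
gripper_force: 8.0
```

```bash
python3 - <<'E'
from cell import arm
s=arm.observe();print({k:s[k] for k in("position","ee_rot","force","ft_torque","width","gripper_force","clock")})
E
```

```text
{'position': array([0.52926022, 0.0160387 , 0.24082869]), 'ee_rot': array([3.11645154e+00, 3.81451085e-01, 8.41538349e-04]), 'force': array([ 1.12840933e+00, -3.57762095e+00,  1.91312045e-03]), 'ft_torque': array([-0.80216329, -0.2693775 , -0.00103514]), 'width': 0.4999523659156887, 'gripper_force': 8.000273639336228, 'clock': 5.25}
```

>>> {"api": "carry_out", "payload": {
  "claw": [4.2,4.2,4.2],
  "delta_pos": [
    [0,0.1,0],
    [0,0,0],
    [0,0,0]
  ],
  "angular": [
    [0,0,0],
    [0,0,0],
    [0,0,0]
  ],
  "force": 40
}}

```text
clock: 5.55
position: [0.5293, 0.016, 0.2408]
ee_rot: [3.118, 0.383, 0.0]
force: [1.1, -4.9, 1.7]
width: 0.49
gripper_force: 40.0
```

>>> {"api": "carry_out", "payload": {
  "claw": [4.2,4.2,4.2,4.2],
  "delta_pos": [
    [0,0,0.1],
    [0,0,0.1],
    [0,0,0.1],
    [0,0,0]
  ],
  "angular": [
    [0,0,0],
    [0,0,0],
    [0,0,0],
    [0,0,0]
  ]
}}

```text
clock: 5.95
position: [0.5293, 0.016, 0.2383]
ee_rot: [3.117, 0.383, 0.001]
force: [-0.7, -5.0, 7.2]
width: 0.493
gripper_force: 40.0
```

>>> {"api": "carry_out", "payload": {
  "claw": [4.2,4.2,4.2,4.2],
  "delta_pos": [
    [0,0,0.1],
    [0,0,0.1],
    [0,0,0.1],
    [0,0,0]
  ],
  "angular": [
    [0,0,0],
    [0,0,0],
    [0,0,0],
    [0,0,0]
  ]
}}

```text
clock: 6.35
position: [0.5294, 0.016, 0.2355]
ee_rot: [3.117, 0.383, 0.001]
force: [-1.5, -5.7, 7.8]
width: 0.488
gripper_force: 40.0
```

Moved 5.3 mm, force tracking the spring. A little more.

>>> {"api": "carry_out", "payload": {
  "claw": [4.2,4.2,4.2],
  "delta_pos": [
    [0,0,0.06],
    [0,0,0.04],
    [0,0,0]
  ],
  "angular": [
    [0,0,0],
    [0,0,0],
    [0,0,0]
  ]
}}

```text
clock: 6.65
position: [0.5293, 0.016, 0.2346]
ee_rot: [3.117, 0.383, 0.001]
force: [-1.4, -5.5, 9.0]
width: 0.492
gripper_force: 40.0
```

```bash
python3 - <<'E'
from cell import arm
import cv2,numpy as np,pickle
P=pickle.load(open("P.pkl","rb"))
p=arm.get_image("scene");f=p["frame"]
c=lambda f:cv2.resize(f[200:280,160:260],None,fx=4,fy=4,interpolation=cv2.INTER_CUBIC)
cv2.imwrite("pics/s3.png",np.hstack([c(P["scene"]["frame"]),c(f)])[:,:,::-1])
E
```

```text
(no output)
```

View pics/s3.png

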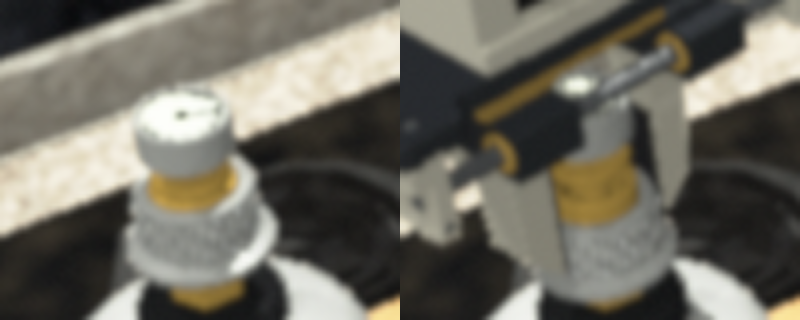

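>>> {"api": "carry_out", "payload": {
  "claw": [5.2,6.5,6.5,6.5,6.5,6.5,6.5,5,4,3.2,3.2,3.2,3.2],
  "delta_pos": [
    [0,0,0],
    [0,0,0],
    [0,0,0],
    [0,0,-1.2],
    [0,0,-1.2],
    [0,0,-1.2],
    [0,0,0],
    [0,0,0],
    [0,0,0],
    [0,0,0],
    [0,0,0],
    [0,0,0],
    [0,0,0]
  ],
  "angular": [
    [0,0,0],
    [0,0,0],
    [0,0,0],
    [0,0,0],
    [0,0,0],
    [0,0,0],
    [0,0,0],
    [0,0,0],
    [0,0,0],
    [0,0,0],
    [0,0,0],
    [0,0,0],
    [0,0,0]
  ],
  "force": 30
}}

```text
clock: 8.0
position: [0.5289, 0.0163, 0.2694]
ee_rot: [3.118, 0.383, -0.001]
force: [-0.1, -0.2, -2.3]
width: 0.379
gripper_force: 30.0
```

>>> {"api": "carry_out", "payload": {
  "claw": [3.2,3.2,3.2,3.2,3.2,3.2,3.2,3.2,3.2],
  "delta_pos": [
    [0,0,-0.3],
    [0,0,-0.5],
    [0,0,-1],
    [0,0,-1],
    [0,0,-1],
    [0,0,-1],
    [0,0,-1],
    [0,0,0],
    [0,0,0]
  ],
  "angular": [
    [0,0,0],
    [0,0,0],
    [0,0,0],
    [0,0,0],
    [0,0,0],
    [0,0,0],
    [0,0,0],
    [0,0,0],
    [0,0,0]
  ]
}}

```text
clock: 8.9
position: [0.5291, 0.0166, 0.3278]
ee_rot: [3.118, 0.383, 0.0]
force: [-0.6, -0.0, -0.5]
width: 0.381
gripper_force: 30.0
```

```bash
python3 - <<'E'
from cell import arm
import cv2,numpy as np,pickle
P=pickle.load(open("P.pkl","rb"))
p=arm.get_image("scene");q=arm.get_image("side");pickle.dump((p,q),open("P4.pkl","wb"))
c=lambda f,x,y:cv2.resize(f[y:y+120,x:x+100],None,fx=4,fy=4,interpolation=cv2.INTER_CUBIC)
cv2.imwrite("pics/s4.png",np.hstack([c(p["frame"],160,170),c(q["frame"],260,270)])[:,:,::-1])
s=arm.observe();print(s["position"],s["ee_rot"],s["force"],s["joints"],s["clock"])
E
```

```text
[0.52877845 0.0164786  0.3271814 ] [ 3.11805966e+00  3.83450581e-01 -1.52680661e-03] [-0.18581355  0.05353688 -1.39292502] [ 0.19346264  0.24274479 -0.40905162  1.61889748  0.09930222  1.30153533
 -1.55750171] 9.0
```

View pics/s4.png

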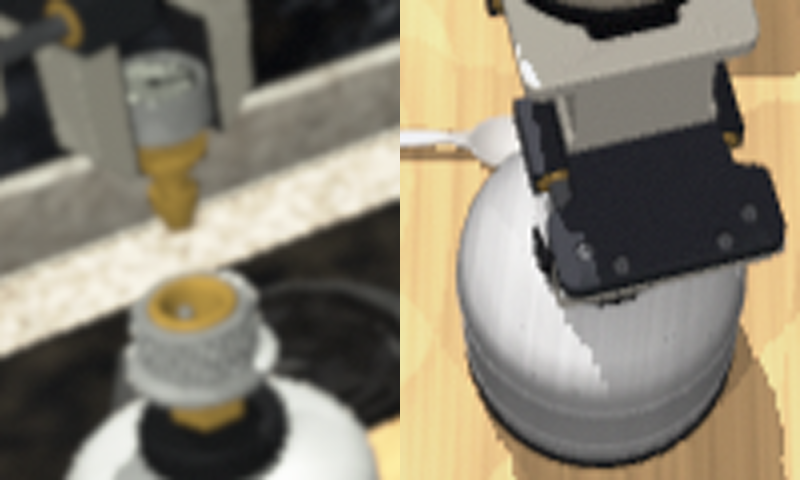

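>>> {"api": "carry_out", "payload": {
  "claw": [3.2,3.2,3.2,3.2,3.2,3.2,3.2,3.2,3.2,3.2,3.2,3.2,3.2,3.2],
  "delta_pos": [
    [-0.54,1.16,0],
    [-1.08,2.32,0],
    [-1.08,2.32,0],
    [-1.08,2.32,0],
    [-1.08,2.32,0],
    [-1.08,2.32,0],
    [-1.08,2.32,0],
    [-1.08,2.32,0],
    [-1.08,2.32,0],
    [-1.08,2.32,0],
    [-0.54,1.16,0],
    [0,0,0],
    [0,0,0],
    [0,0,0]
  ],
  "angular": [
    [0,0,0],
    [0,0,0],
    [0,0,0],
    [0,0,0],
    [0,0,0],
    [0,0,0],
    [0,0,0],
    [0,0,0],
    [0,0,0],
    [0,0,0],
    [0,0,0],
    [0,0,0],
    [0,0,0],
    [0,0,0]
  ]
}}

```text
clock: 10.4
position: [0.4809, -0.2331, 0.3277]
ee_rot: [-3.117, -0.387, -0.0]
force: [0.2, -0.6, -0.5]
width: 0.385
gripper_force: 30.0
```

```bash
python3 - <<'E'
from cell import arm
import cv2,numpy as np,pickle
p=arm.get_image("scene");w=arm.get_image("wrist");q=arm.get_image("side")
pickle.dump((p,w,q),open("P5.pkl","wb"))
c=lambda f,x,y:cv2.resize(f[y:y+120,x:x+100],None,fx=4,fy=4,interpolation=cv2.INTER_CUBIC)
cv2.imwrite("pics/s5.png",np.hstack([c(p["frame"],305,140),c(q["frame"],260,270)])[:,:,::-1])
s=arm.observe();print(s["position"],s["ee_rot"],s["force"],s["width"],s["joints"],s["clock"])
E
```

```text
[ 0.48085043 -0.23356498  0.32781998] [-3.11762948e+00 -3.86237356e-01 -3.57480801e-04] [-0.27765177  0.80139441 -0.69972732] 0.381957178198477 [ 0.55806093  0.23560731 -0.25844783  1.61565747  0.06176737  1.29822199
 -1.03446332] 10.55
```

View pics/s5.png

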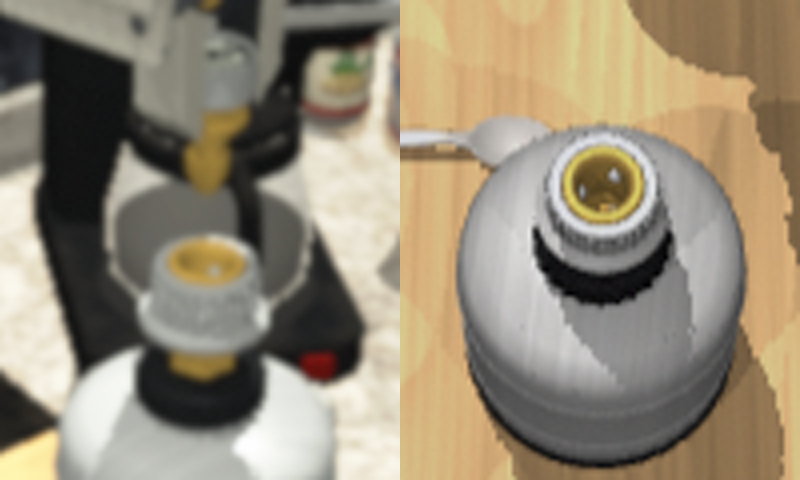

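```bash
python3 - <<'E'
import pickle,numpy as np
from h import *
p,w,q=pickle.load(open("P5.pkl","rb"))
a=[ray(p,(208.25,245.75)),ray(q,(310.75,315.75))];b=[ray(p,(357,205.2)),ray(q,(337.8,184.4))]
xa,xb=tri(a)[0],tri(b)[0];print(xa,xb,xb-xa)
print([atz(r,.259).round(4) for r in a],[[atz(r,z).round(4) for r in b] for z in(.257,.259,.262)])
def pr(p,c):
    v=p["mtx"]@(p["T"][:3,:3].T@(np.array(c)-p["T"][:3,3]));return v[:2]/v[2]
for d in [(-.0493,-.2512),(-.0475,-.2496)]:
  print(pr(p,(xa[0]+d[0],xa[1]+d[1],xa[2]+.0343)))
E
```

```text
[0.5284784  0.0142908  0.25505148] [ 0.47945799 -0.23876248  0.25437754] [-0.04902041 -0.25305329 -0.00067394]
[array([0.5241, 0.0144, 0.259 ]), array([0.5287, 0.0176, 0.259 ])] [[array([ 0.4771, -0.2383,  0.257 ]), array([ 0.4801, -0.2351,  0.257 ])], [array([ 0.4748, -0.2361,  0.259 ]), array([ 0.4802, -0.2338,  0.259 ])], [array([ 0.4713, -0.233 ,  0.262 ]), array([ 0.4804, -0.2318,  0.262 ])]]
[356.52040847 188.37737922]
[355.06911066 188.22798829]
```

>>> {"api": "carry_out", "payload": {
  "claw": [3.2,3.2,3.2,3.2,3.2,3.2,3.2],
  "delta_pos": [
    [-0.08,0.11,1],
    [0,0,1],
    [0,0,1],
    [0,0,0.5],
    [0,0,0.5],
    [0,0,0],
    [0,0,0]
  ],
  "angular": [
    [0,0,0],
    [0,0,0],
    [0,0,0],
    [0,0,0],
    [0,0,0],
    [0,0,0],
    [0,0,0]
  ]
}}

```text
clock: 11.25
position: [0.4801, -0.236, 0.2879]
ee_rot: [3.118, 0.383, 0.0]
force: [-0.2, 0.1, -0.4]
width: 0.379
gripper_force: 30.0
```

>>> {"api": "carry_out", "payload": {
  "claw": [3.2,3.2,3.2,3.2,3.2],
  "delta_pos": [
    [0,0,0.25],
    [0,0,0.25],
    [0,0,0.25],
    [0,0,0.25],
    [0,0,0]
  ],
  "angular": [
    [0,0,0],
    [0,0,0],
    [0,0,0],
    [0,0,0],
    [0,0,0]
  ]
}}

```text
clock: 11.75
position: [0.48, -0.2355, 0.2775]
ee_rot: [-3.118, -0.384, 0.0]
force: [-0.8, 2.2, -0.9]
width: 0.383
gripper_force: 30.0
```

>>> {"api": "carry_out", "payload": {
  "claw": [3.2,3.2,3.2,3.2],
  "delta_pos": [
    [0,-0.06,0.15],
    [0,0,0.15],
    [0,0,0.15],
    [0,0,0]
  ],
  "angular": [
    [0,0,0],
    [0,0,0],
    [0,0,0],
    [0,0,0]
  ]
}}

```text
clock: 12.15
position: [0.4804, -0.2354, 0.2741]
ee_rot: [3.117, 0.384, 0.002]
force: [-1.7, 1.7, 5.8]
width: 0.382
gripper_force: 30.0
```

>>> {"api": "carry_out", "payload": {
  "claw": [3.2,3.2,3.2,3.2],
  "delta_pos": [
    [0,0,0.1],
    [0,0,0.1],
    [0,0,0.1],
    [0,0,0]
  ],
  "angular": [
    [0,0,0],
    [0,0,0],
    [0,0,0],
    [0,0,0]
  ]
}}

```text
clock: 12.55
position: [0.48, -0.2354, 0.2703]
ee_rot: [3.118, 0.383, 0.001]
force: [1.4, 1.8, 2.5]
width: 0.381
gripper_force: 30.0
```

>>> {"api": "carry_out", "payload": {
  "claw": [3.2,3.2,3.2,3.2],
  "delta_pos": [
    [0,0,0.1],
    [0,0,0.1],
    [0,0,0.1],
    [0,0,0]
  ],
  "angular": [
    [0,0,0],
    [0,0,0],
    [0,0,0],
    [0,0,0]
  ]
}}

```text
clock: 12.95
position: [0.4801, -0.2354, 0.2673]
ee_rot: [3.118, 0.384, 0.001]
force: [-0.3, 1.0, 3.6]
width: 0.38
gripper_force: 30.0
```

>>> {"api": "carry_out", "payload": {
  "claw": [3.2,3.2,3.2,3.2],
  "delta_pos": [
    [0,0,0.1],
    [0,0,0.1],
    [0,0,0.1],
    [0,0,0]
  ],
  "angular": [
    [0,0,0],
    [0,0,0],
    [0,0,0],
    [0,0,0]
  ]
}}

```text
clock: 13.35
position: [0.4801, -0.2354, 0.2644]
ee_rot: [3.118, 0.383, 0.001]
force: [-0.3, 1.2, 4.4]
width: 0.383
gripper_force: 30.0
```

>>> {"api": "carry_out", "payload": {
  "claw": [3.2,3.2,3.2],
  "delta_pos": [
    [0,0,0.1],
    [0,0,0.08],
    [0,0,0]
  ],
  "angular": [
    [0,0,0],
    [0,0,0],
    [0,0,0]
  ]
}}

```text
clock: 13.65
position: [0.4801, -0.2354, 0.2626]
ee_rot: [3.118, 0.383, 0.001]
force: [0.5, 1.4, 5.4]
width: 0.378
gripper_force: 30.0
```

>>> {"api": "carry_out", "payload": {
  "claw": [3.2,3.2,3.2],
  "delta_pos": [
    [0,0,0.1],
    [0,0,0.05],
    [0,0,0]
  ],
  "angular": [
    [0,0,0],
    [0,0,0],
    [0,0,0]
  ]
}}

```text
clock: 13.95
position: [0.4798, -0.2354, 0.2607]
ee_rot: [-3.118, -0.383, 0.0]
force: [1.3, 1.4, 2.2]
width: 0.381
gripper_force: 30.0
```

>>> {"api": "carry_out", "payload": {
  "claw": [3.2,3.2,3.2],
  "delta_pos": [
    [0,0,0.06],
    [0,0,0.06],
    [0,0,0]
  ],
  "angular": [
    [0,0,0],
    [0,0,0],
    [0,0,0]
  ]
}}

```text
clock: 14.25
position: [0.48, -0.2354, 0.2599]
ee_rot: [3.118, 0.383, 0.0]
force: [-0.3, 0.6, 4.6]
width: 0.381
gripper_force: 30.0
```

>>> {"api": "carry_out", "payload": {
  "claw": [3.2,3.2,3.2],
  "delta_pos": [
    [0,0,0.06],
    [0,0,0.04],
    [0,0,0]
  ],
  "angular": [
    [0,0,0],
    [0,0,0],
    [0,0,0]
  ]
}}

```text
clock: 14.55
position: [0.4801, -0.2354, 0.2597]
ee_rot: [3.117, 0.383, 0.002]
force: [-1.7, 2.0, 10.9]
width: 0.382
gripper_force: 30.0
```

>>> {"api": "carry_out", "payload": {
  "claw": [3.2,3.2,3.2,3.2],
  "delta_pos": [
    [0,0,-0.1],
    [0,0,-0.1],
    [0,0,-0.1],
    [0,0,0]
  ],
  "angular": [
    [0,0,0],
    [0,0,0],
    [0,0,0],
    [0,0,0]
  ]
}}

```text
clock: 14.95
position: [0.4797, -0.2355, 0.2613]
ee_rot: [-3.118, -0.383, 0.001]
force: [0.4, 0.5, 0.5]
width: 0.379
gripper_force: 30.0
```

>>> {"api": "carry_out", "payload": {
  "claw": [3.2,3.2,3.2],
  "delta_pos": [
    [0,0,-0.1],
    [0,0,-0.05],
    [0,0,0]
  ],
  "angular": [
    [0,0,0],
    [0,0,0],
    [0,0,0]
  ]
}}

```text
clock: 15.25
position: [0.479, -0.2353, 0.2618]
ee_rot: [-3.117, -0.383, 0.004]
force: [3.0, -0.8, -15.2]
width: 0.379
gripper_force: 30.0
```

>>> {"api": "carry_out", "payload": {
  "claw": [3.2,3.2,4.2,5.5,7,7,7,7,7,7,7],
  "delta_pos": [
    [0,0,0.12],
    [0,0,0],
    [0,0,0],
    [0,0,0],
    [0,0,0],
    [0,0,-1],
    [0,0,-2],
    [0,0,-3],
    [0,0,-3],
    [0,0,-2],
    [0,0,0]
  ],
  "angular": [
    [0,0,0],
    [0,0,0],
    [0,0,0],
    [0,0,0],
    [0,0,0],
    [0,0,0],
    [0,0,0],
    [0,0,0],
    [0,0,0],
    [0,0,0],
    [0,0,0]
  ]
}}

```text
clock: 16.35
position: [0.4812, -0.2357, 0.3762]
ee_rot: [3.115, 0.383, 0.009]
force: [-0.4, 0.2, -0.0]
width: 0.762
gripper_force: 0.0
```

```bash
python3 - <<'E'
from cell import arm
import cv2,numpy as np
p=arm.get_image("scene");q=arm.get_image("wrist")
c=lambda f,x,y:cv2.resize(f[y:y+120,x:x+100],None,fx=4,fy=4,interpolation=cv2.INTER_CUBIC)
cv2.imwrite("pics/s6.png",np.hstack([c(p["frame"],305,140),c(p["frame"],160,200)])[:,:,::-1])
s=arm.observe();print(s["position"],s["force"],s["width"],s["clock"])
E
```

```text
[ 0.47999487 -0.23532572  0.37271656] [-0.32285934  0.10256993 -0.081618  ] 0.7603241826385192 16.45
```

View pics/s6.png

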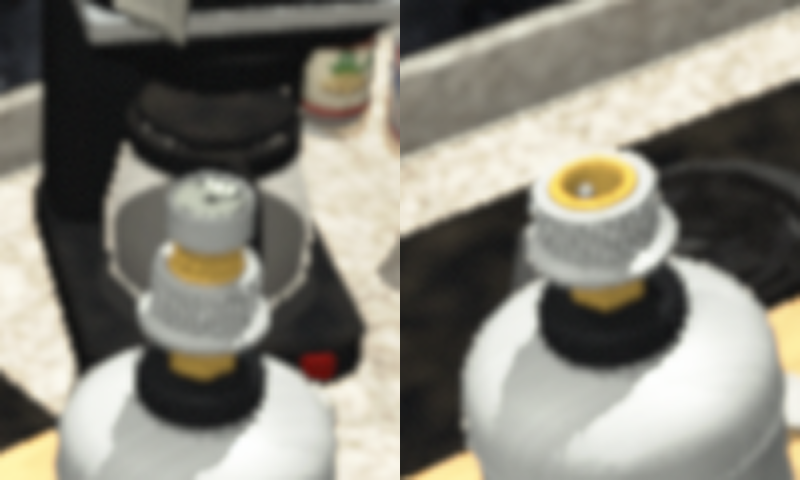

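The gauge sits upright and locked in keg_b at about (210,215). Both sleeves are forward, and the arm is clear of everything.

```bash
python3 -c "
from cell import arm
print(arm.sign_off())"
```

```text
the job is handed in; nothing more can be done
None
```

I moved the gauge from keg_a to keg_b and handed the job in at about 16.5 s. It held against a 15 N upward pull, both sleeves looked fully forward in the last picture, and sign-off returned no verdict.

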